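# Raise the enclosure's sash to its marked working height

### The arm

A 7-joint arm with a two-finger parallel gripper is mounted at the origin on the work surface; the furniture and walls round the work are solid. World frame = base frame: x ahead of the robot, y to its left, z up, the work surface at z = 0. Lengths are in m, angles in rad, forces in N, time in s.
With the tool pointing down it reaches from about 0.425 to 0.875 m from the base axis. Payload 8.4 kg.
Tool frame: the origin (TCP) lies midway between the tips of the shut fingers; the grasp point (between the pads) lies 19 mm behind it (arm.grip_point_offset is the distance from the TCP to the grasp point, in m); z points along the fingers, y is the line along which they close (so a half turn about z gives the same grasp; the last joint's range is limited). The gripper opens to 85 mm and grips with 20 to 120 N. Pads are 22 mm wide; open, the fingers measure 114 mm over their backs; the gripper's body (76 mm by 85 mm) begins 54 mm behind the grasp point. The pads swing forward as they close: fully open they stand 13 mm farther back than shut.
Start: joints at [1.172, 0.333, 0.04, 1.465, -0.013, 1.343, -0.059], TCP at [0.192, -0.621, 0.231] pointing down, gripper open.
Joint ranges: [-2.58, 2.58], [-0.38, 2.09], [-1.3, 1.39], [0.25, 2.4], [-1.5, 4.64], [0.08, 2.09], [-2.65, 2.65]. Speed limits (rad/s): [2.22, 2.22, 2.79, 2.79, 3.14, 3.14, 3.14].

### API

Orientations are given as a unit quaternion [x, y, z, w].
In Python, from bench import arm gives the robot as it stands.
- The arm moves only by the shell command python3 shift.py 'ROWS'. ROWS is a JSON list of rows, 1 to 5 of them, each of 7 numbers: dx, dy, dz in m, then a rotation vector rx, ry, rz in rad, then the finger opening in m; each row is the pose to reach, as a shift and turn from the pose commanded when the command began, along the tool's axes at that moment; what a row does not reach only later rows make up. A row lasts 1/12 s, in which the tool goes at most 0.0417 m and 0.125 rad, less where a joint would pass 70% of its speed; a pose out of reach is approached as far as the arm can. The fingers move at their own pace and stop on an object; the grip force is fixed at half the most. Time passes only in rows, so rows that do not move let the fingers close. It prints the time, the measured TCP pose, the force, the opening and the grip force at its end.
- arm.get_state(): the state, without advancing time (a new reading comes with each control period).
- arm.get_image(name): name is "side" or "top"; returns (picture, depth): 420x560x3 uint8, red, green, blue; 420x560 float32, m along the optical axis (not along the pixel's ray), 0 where there is no reading.
- arm.camera_params(name): a dict with "fov_y" (degrees; the focal length in pixels is half the picture's height over the tangent of half this angle, whatever the lens; pixels are square), "cx", "cy" (the principal point, pixels), "D" ([k1, k2, p1, p2, k3] as OpenCV has them; the pictures are not rectified), "pose" (4x4, takes a point from camera to world coordinates). Camera axes: x right, y up, looking along -z (the intrinsics and any distortion apply to the point x, -y, -z); pixel columns grow to the right and rows downward; lengths in m; the calibration is good to about 2 mm. A picture is of the moment at which its call begins. camera_params takes no time and is no camera call.
- arm.hand_in(): hands the job in; it is judged then, once.
The state is a dict: "clock": time; "joint_positions": joint angles; "joint_velocities": joint speeds; "effort": joint torques, N m; "eef_pos": TCP position; "orientation": TCP orientation; "ft_force": force on the tool from outside, world axes, zero at the start; "torque": the same for the moment, N m; "width": finger opening in m; "gripper_force": force on a finger pad.
Only numpy, scipy, OpenCV 4.12 (cv2) and the standard library are available. Lean on these libraries where they do the work, as an engineer would, in place of code of your own. Each camera call takes 0.05 s, during which the arm holds its last target. There are 200 camera calls.

### The job

Raise the counterweighted window (sash) of the small bench enclosure to its working height: with the fingertips, push it up from beneath its lip until the underside of the lip is level with the tips of the two small pointers on the posts, not running clearly past them, and take the hand away so that the sash stays there. Only push from below: do not pinch the lip or press on its upper side, and leave the bottles and beaker standing where they are.

Things in the scene. Friction and masses are not known exactly. Their poses are not given: they have to be found in the camera images.
- hood: White bench enclosure, fixed, 270 mm wide (y), 130 deep (x), 400 high, open in front below its sash, with aluminium posts 24 wide in front (y = +-123 mm). Origin: centre of its underside, on the bench; front towards -x, z up; place and yaw vary. Floor and sill 12 mm high, sill's front edge at x = -65. To its right a tall analyzer stands beyond world x = 0.68 m.
- sash (a joint): Height of the sliding sash in m: 0 lowest, up to 0.21; the underside of the lip stands 0.090 m + this value above the bench. It slides straight up and down, is balanced by counterweights inside the posts and stays where it is left; about 1.5 to 3 N from below moves it. In the rules sash_c0 is the lip's ledge, sash_c1 its round front, sash_c2 the bottom rail, sash_c5 the sloping cover.
- sash_lip (a point): Underside of the sash's lip at mid width, 7 mm behind its front; axes as the hood's; starts 90 to 140 mm above the bench. The lip is an aluminium ledge 180 mm wide (y), jutting 52 mm from the sash's bottom rail towards the robot: flat underside, front edge a full round of 14 mm diameter along y, upper side a sloping cover (not to be pressed). Free space beneath.
- mark (a point): Where sash_lip should come: straight above its start, level with the tips of the two height pointers; 190 to 260 mm above the bench, varies. Pointers: fixed dark steel clips, one on each post's front, sticking out 30 mm, each with a small tip pointing inward at the lip's end (tips at y = +-99 mm, lip ends at +-90); they do not touch the sash. Axes as the hood's.
- dye_bottle: Loose small brown bottle with black cap, 42 mm across, 90 high, on the bench in front of the enclosure, to the left. Origin: centre of its underside.
- beaker: Loose glass beaker, 45 mm across, 55 high, on the bench to the right of the enclosure. Origin: centre of its underside.
- white_bottle: Loose white bottle with red cap, 66 mm across, 119 high, on the bench to the right of the enclosure. Origin: centre of its underside.

How it is judged:
By the outcome, as a careful person would: the job done as asked, in the order asked, and still so for the second after the job is handed in, with the robot touching nothing.
It also fails if it takes over 43 s, if anything falls off the work surface, if the arm or the gripper's body presses on something with over 40 N, if the wrist force passes 120 N, or if a joint passes its speed limit or range.

## Working session

There is one attempt and no reset: what is moved stays moved. The work goes in short steps, Python scripts to look and compute and a shell command to move; the robot and the scene stay as the last step left them, time stands still between calls to the robot, and variables do not carry over. Pictures are saved under pics/ and viewed, at most 10 in all, crops included, and the job is handed in when it is done.

```bash
ls; mkdir -p pics; cat > h.py <<'E'
import numpy as np,cv2
from bench import arm
from scipy.spatial.transform import Rotation as R
def cam(n):
    p=arm.camera_params(n); f=210/np.tan(np.radians(p['fov_y'])/2)
    return p,np.array([[f,0,p['cx']],[0,f,p['cy']],[0,0,1]]),np.array(p['D'],float)
def pts(n,uv,d):
    p,K,D=cam(n); uv=np.array(uv,float).reshape(-1,1,2)
    q=cv2.undistortPoints(uv,K,D)[:,0]; d=np.asarray(d).reshape(-1,1)
    c=np.hstack([q[:,:1]*d,-q[:,1:]*d,-d]); T=np.array(p['pose'])
    return c@T[:3,:3].T+T[:3,3]
def proj(n,X):
    p,K,D=cam(n); T=np.array(p['pose']); c=(np.array(X)-T[:3,3])@T[:3,:3]
    c=c*[1,-1,-1]
    return cv2.projectPoints(c.reshape(-1,1,3),np.zeros(3),np.zeros(3),K,D)[0][:,0]
E
python3 - <<'E'
from h import *
for n in('side','top'):
    im,d=arm.get_image(n); cv2.imwrite(f'pics/{n}0.png',im[:,:,::-1]); np.savez(f'pics/{n}0.npz',im=im,d=d)
    p=arm.camera_params(n); print(n,p['fov_y'],p['D'],np.round(p['pose'],3).tolist())
s=arm.get_state(); print(s['clock'],s['eef_pos'],s['orientation'],s['width'])
E
```

```text
bench.py
pics
shift.py
side 47.20468481302955 [0.04345293 0.         0.         0.         0.        ] [[-0.884, 0.335, -0.327, 0.218], [-0.468, -0.601, 0.648, 0.825], [0.02, 0.726, 0.688, 0.92], [0.0, 0.0, 0.0, 1.0]]
top 50.373586769688906 [-0.07016813  0.          0.          0.          0.        ] [[0.059, 0.799, -0.598, -0.05], [-0.998, 0.047, -0.036, 0.082], [-0.001, 0.599, 0.801, 1.014], [0.0, 0.0, 0.0, 1.0]]
0.1 [ 0.19184167 -0.62061535  0.23051915] [ 9.88782892e-01  1.49358137e-01 -1.65847786e-04 -7.14790220e-04] 0.08540411718881195
```

View pics/side0.png

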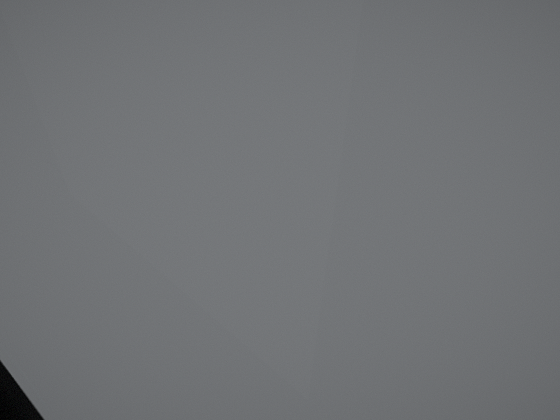

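View pics/top0.png

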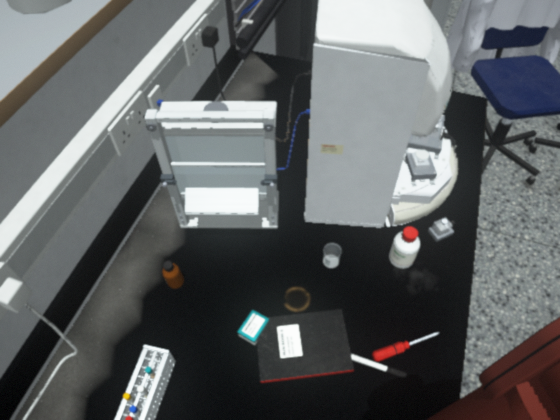

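The side view is blocked by a grey surface. The top view shows the enclosure (posts near columns 165 and 270), the white lip cover around (222,200), pointers near (168,183) and (268,183), the dye bottle at (173,275), the beaker at (332,255) and the white bottle at (404,248).

```bash
python3 - <<'E'
from h import *
z=np.load('pics/top0.npz'); im,d=z['im'],z['d']
c=im[90:240,140:290]; cv2.imwrite('pics/c1.png',cv2.resize(c,(600,600),interpolation=cv2.INTER_CUBIC)[:,:,::-1])
for v in range(100,236,4):
    P=pts('top',[(222,v)],[d[v,222]])[0]; print(v,np.round(P,3),end='; ')
print()
for uv in [(173,275),(172,265),(332,255),(404,248),(411,233),(315,222),(320,30),(60,250),(60,290),(120,200),(150,130)]:
    print(uv,np.round(pts('top',[uv],[d[uv[1],uv[0]]])[0],3))
E
```

```text
100 [ 1.18   0.385 -0.003]; 104 [0.733 0.276 0.355]; 108 [0.718 0.274 0.357]; 112 [0.658 0.26  0.397]; 116 [0.645 0.258 0.398]; 120 [0.644 0.259 0.388]; 124 [0.688 0.272 0.336]; 128 [0.675 0.27  0.336]; 132 [0.662 0.268 0.337]; 136 [0.663 0.269 0.323]; 140 [0.663 0.271 0.311]; 144 [0.663 0.272 0.299]; 148 [0.663 0.274 0.286]; 152 [0.661 0.275 0.274]; 156 [0.66  0.276 0.263]; 160 [0.662 0.278 0.247]; 164 [0.647 0.276 0.249]; 168 [0.646 0.277 0.237]; 172 [0.649 0.28  0.219]; 176 [0.644 0.28  0.21 ]; 180 [0.646 0.282 0.193]; 184 [0.648 0.285 0.175]; 188 [0.641 0.284 0.169]; 192 [0.633 0.284 0.162]; 196 [0.626 0.284 0.155]; 200 [0.618 0.283 0.149]; 204 [0.607 0.282 0.148]; 208 [0.6   0.282 0.141]; 212 [0.59  0.281 0.138]; 216 [0.669 0.307 0.01 ]; 220 [0.656 0.305 0.011]; 224 [0.642 0.303 0.011]; 228 [ 0.639  0.304 -0.004]; 232 [ 0.626  0.303 -0.005]; 
(173, 275) [0.448 0.388 0.065]
(172, 265) [0.465 0.39  0.084]
(332, 255) [0.566 0.001 0.002]
(404, 248) [ 0.548 -0.171  0.08 ]
(411, 233) [ 0.568 -0.182  0.119]
(315, 222) [0.664 0.048 0.01 ]
(320, 30) [0.69  0.067 0.571]
(60, 250) [0.448 0.636 0.154]
(60, 290) [0.38  0.639 0.087]
(120, 200) [0.66  0.577 0.075]
(150, 130) [0.626 0.412 0.37 ]
```

View pics/c1.png

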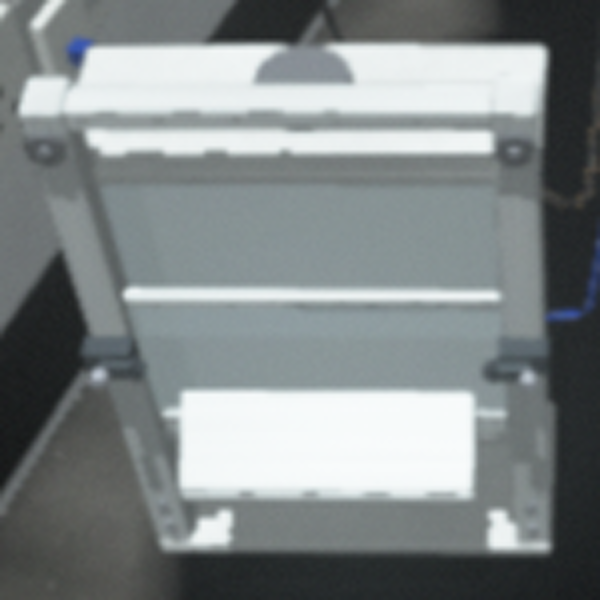

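The crop shows the lip cover spanning crop (180–473, 392–495). The dark pointer clips are at crop (83–145, 340–375) and (487–548, 340–375), with inward tips near (145,370) and (487,370), i.e. full-image pixels of about (176,182) and (262,182).

```bash
python3 - <<'E'
from h import *
z=np.load('pics/top0.npz'); im,d=z['im'],z['d']
v,u=np.mgrid[0:420,0:560]; uv=np.stack([u.ravel(),v.ravel()],1).astype(float)
P=pts('top',uv,d.ravel()).reshape(420,560,3); np.save('pics/P0.npy',P)
g=im.mean(2)
for a,b in((160,180),(258,280)):
    print('gray cols',a); 
    for r in range(173,188): print(r,g[r,a:b].astype(int))
    for r in range(173,188):
        for c in range(a,b):
            if g[r,c]<75: print((c,r),np.round(P[r,c]*1000).astype(int),end=' ')
    print()
# lip cover, front-most rows
for c in range(186,260,8):
    col=g[205:220,c].astype(int); print(c,col, [tuple(np.round(P[r,c]*1000).astype(int)) for r in (210,212,213,214)])
# sill edge
for c in range(190,275,12): print(c,g[220:233,c].astype(int),[tuple(np.round(P[r,c]*1000).astype(int)) for r in (224,226,228)])
E
```

```text
gray cols 160
173 [ 39  59  94 122 132 133 133 133 132 133 128 115 101 111 131 139 144 144
 144 144]
174 [ 47  76  94 107 112 112 112 111 111 112 109 104  96  99 123 134 138 139
 138 137]
175 [ 54  87  99 102 102 102 103 103 102 103 102 101  92  84 110 132 136 137
 138 138]
176 [ 62  88  99 101 100 101 102 101 101 101 103 101  88  74 102 129 135 137
 137 136]
177 [ 69  90  97 101  99 101 100 100 101 101 102  99  83  65  88 123 136 136
 137 137]
178 [ 65  82  87  90  90  92  92  91  90  91  92  89  71  65  83 117 133 136
 135 135]
179 [ 49  65  70  70  74  82  82  80  80  76  77  75  74  75  83 111 128 134
 137 137]
180 [ 41  56  62  64  74  88  93  91  94  93  92  90  88  83  83  98 118 134
 137 136]
181 [ 45  56  63  82 104 112 102  96  95  94  96  95  86  78  81  88 104 129
 136 136]
182 [ 68  73  89 131 160 157 121  85  76  79  76  76  70  70  76  84 105 128
 136 136]
183 [ 94 101 123 173 195 182 142  91  72  69  69  71  67  68  67  81 104 128
 135 136]
184 [107 113 126 170 183 168 135  97  81  81  80  80  82  77  76  86 105 125
 136 137]
185 [109 112 123 136 140 134 116 104 102 1
[... 7392 characters left out ...]
t64(259), np.int64(14)), (np.int64(638), np.int64(258), np.int64(11)), (np.int64(640), np.int64(260), np.int64(-1))]
250 [120 121 119 121 122 123 121 107  76  51  40  40  41] [(np.int64(647), np.int64(226), np.int64(10)), (np.int64(642), np.int64(226), np.int64(7)), (np.int64(641), np.int64(226), np.int64(0))]
262 [164 170 200 210 212 210 193 141  91  53  38  37  36] [(np.int64(651), np.int64(194), np.int64(7)), (np.int64(643), np.int64(193), np.int64(9)), (np.int64(640), np.int64(193), np.int64(3))]
274 [142 143 131 127 138 170 196 159  97  53  36  34  34] [(np.int64(642), np.int64(160), np.int64(22)), (np.int64(645), np.int64(160), np.int64(9)), (np.int64(644), np.int64(160), np.int64(1))]
```

```bash
python3 - <<'E'
from h import *
D=[];I=[]
for i in range(10):
    im,d=arm.get_image('top'); D.append(d); I.append(im.astype(float))
d=np.median(D,0); im=np.mean(I,0); g=im.mean(2)
v,u=np.mgrid[0:420,0:560]; P=pts('top',np.stack([u.ravel(),v.ravel()],1),d.ravel()).reshape(420,560,3)
np.savez('pics/avg.npz',P=P,im=im)
for r in range(179,187):
    for cs in(range(168,177),range(259,267)):
        print(r,[tuple(np.round(P[r,c]*1000).astype(int).tolist()) for c in cs][::2])
# lip plane/edges
for r in range(208,217): print(r,np.round(P[r,188:256:8].mean(0)*1000,1), np.round(g[r,188:256].mean(),0))
A=P[212:215,188:256].reshape(-1,3); print('yaw lip',np.polyfit(A[:,1],A[:,0],1))
A=P[140:150,180:250].reshape(-1,3); print('yaw glass',np.polyfit(A[:,1],A[:,0],1))
im,d=arm.get_image('side'); print('side depth',d.min(),np.median(d)); print(proj('top',[[0.597,0.282,0.124]]))
E
python3 shift.py '[[0.16,-0.09,-0.06,0,0,0,0],[0.16,-0.09,-0.06,0,0,0,0],[0.16,-0.09,-0.06,0,0,0,0],[0.16,-0.09,-0.06,0,0,0,0],[0.16,-0.09,-0.06,0,0,0,0]]'
python3 -c "
from bench import arm;import numpy as np;print(np.round(arm.get_state()['joint_positions'],3))"
```

```text
179 [(618, 404, 221), (617, 398, 222), (619, 394, 220), (628, 394, 210), (640, 394, 196)]
179 [(649, 192, 199), (650, 187, 198), (650, 182, 198), (629, 175, 223)]
180 [(616, 403, 220), (615, 398, 221), (616, 393, 221), (616, 389, 220), (640, 395, 193)]
180 [(649, 192, 195), (650, 187, 194), (627, 179, 222), (628, 175, 220)]
181 [(612, 402, 221), (612, 397, 222), (613, 393, 220), (613, 388, 221), (616, 385, 217)]
181 [(649, 192, 192), (625, 184, 220), (623, 179, 223), (625, 174, 220)]
182 [(610, 402, 219), (610, 397, 220), (609, 392, 221), (611, 388, 219), (613, 384, 217)]
182 [(650, 193, 187), (624, 184, 218), (621, 179, 222), (621, 174, 221)]
183 [(610, 403, 216), (610, 398, 216), (610, 393, 217), (610, 388, 217), (611, 384, 216)]
183 [(650, 193, 183), (621, 184, 218), (621, 179, 218), (621, 174, 218)]
184 [(609, 403, 213), (610, 399, 213), (610, 394, 213), (610, 389, 213), (639, 397, 179)]
184 [(649, 193, 180), (619, 184, 216), (621, 179, 215), (620, 174, 215)]
185 [(631, 415, 183), (632, 410, 183), (631, 405, 183), (632, 400, 183), (636, 397, 178)]
185 [(650, 193, 175), (649, 188, 176), (620, 179, 211), (650, 178, 177)]
186 [(631, 416, 178), (632, 411, 179), (632, 406, 179), (633, 401, 178), (635, 397, 175)]
186 [(649, 193, 172), (649, 188, 173), (650, 184, 172), (651, 179, 171)]
208 [599.6 286.5 141. ] 248.0
209 [597.7 286.4 139.5] 248.0
210 [595.5 286.3 138.3] 247.0
211 [593.3 286.1 137.1] 243.0
212 [592.  286.2 134.8] 226.0
213 [591.7 286.6 131.1] 203.0
214 [589.9 286.5 129.3] 176.0
215 [616.2 297.9  88.4] 136.0
216 [667.7 312.4  12.3] 124.0
yaw lip [-0.04847131  0.60520119]
yaw glass [-0.04592331  0.67394336]
side depth 0.0 0.0
[[222.45186515 213.05307259]]
clock: 1.07
eef_pos: [0.3218, -0.4846, 0.2931]
orientation: [0.989, 0.151, 0.001, 0.0]
ft_force: [0.7, -0.4, -0.5]
width: 0.0255
gripper_force: 0.0
[ 0.966  0.172 -0.066  1.54   0.01   1.428 -0.367]
```

```bash

python3 shift.py '[[0.12,-0.12,-0.02,0,0,0,0],[0.12,-0.12,-0.02,0,0,0,0],[0.12,-0.12,-0.02,0,0,0,0],[0.12,-0.12,-0.02,0,0,0,0],[0.12,-0.12,-0.02,0,0,0,0]]'
python3 shift.py '[[0.12,-0.12,-0.01,0,0,0,0],[0.12,-0.12,-0.01,0,0,0,0],[0.12,-0.12,-0.01,0,0,0,0],[0.12,-0.12,-0.01,0,0,0,0],[0.12,-0.12,-0.01,0,0,0,0]]'
python3 -c "
from bench import arm;import numpy as np;print(np.round(arm.get_state()['joint_positions'],3))"
```

```text
clock: 1.48
eef_pos: [0.4022, -0.3303, 0.313]
orientation: [0.988, 0.154, 0.002, -0.0]
ft_force: [1.3, 0.9, -0.2]
width: -0.0003
gripper_force: 0.0
clock: 1.9
eef_pos: [0.4801, -0.1794, 0.3222]
orientation: [0.988, 0.154, 0.001, -0.001]
ft_force: [-0.4, 0.1, 1.3]
width: -0.0001
gripper_force: 0.0
[ 0.623  0.037 -0.359  1.632  0.01   1.473 -0.997]
```

```bash

python3 shift.py '[[0.02,-0.19,-0.01,0,0,0,0],[0.02,-0.19,-0.01,0,0,0,0],[0.02,-0.19,-0.01,0,0,0,0],[0.02,-0.19,-0.01,0,0,0,0],[0.02,-0.19,-0.01,0,0,0,0]]'
python3 shift.py '[[0.01,-0.08,-0.01,0.57,0.18,0,0],[0.01,-0.08,-0.01,0.57,0.18,0,0],[0.01,-0.08,-0.01,0.57,0.18,0,0],[0.01,-0.08,-0.01,0.57,0.18,0,0],[0.01,-0.08,-0.01,0.57,0.18,0,0]]'
python3 -c "
from bench import arm;import numpy as np;s=arm.get_state();print(np.round(s['joint_positions'],3),s['torque'])"
```

```text
clock: 2.32
eef_pos: [0.4387, 0.004, 0.332]
orientation: [0.988, 0.151, 0.001, 0.0]
ft_force: [-0.0, 0.7, 0.2]
width: -0.0
gripper_force: 0.0
clock: 2.73
eef_pos: [0.4261, 0.0783, 0.3422]
orientation: [0.944, 0.142, 0.048, -0.293]
ft_force: [1.2, 0.4, -1.2]
width: -0.0001
gripper_force: 0.0
[ 0.548 -0.102 -0.327  1.849 -0.621  1.542 -0.978] [-0.67419839  0.00977556  0.03156688]
```

```bash

python3 shift.py '[[0,0,0,-0.6,-0.19,0,0],[0,0,0,-0.6,-0.19,0,0],[0,0,0,-0.6,-0.19,0,0],[0,0,0,-0.6,-0.19,0,0],[0,0,0,-0.6,-0.19,0,0]]'
python3 shift.py '[[0,0,0,-0.6,-0.19,0,0],[0,0,0,-0.6,-0.19,0,0],[0,0,0,-0.6,-0.19,0,0],[0,0,0,-0.6,-0.19,0,0],[0,0,0,-0.6,-0.19,0,0]]'
python3 -c "
from bench import arm;import numpy as np;s=arm.get_state();print(np.round(s['joint_positions'],3))"
python3 shift.py '[[0,0,0,-0.6,-0.19,0,0],[0,0,0,-0.6,-0.19,0,0],[0,0,0,-0.6,-0.19,0,0],[0,0,0,-0.6,-0.19,0,0],[0,0,0,-0.6,-0.19,0,0]]'
cat >> h.py <<'E'
def st():
    s=arm.get_state(); r=R.from_quat(s['orientation']).as_matrix()
    print('q',np.round(s['joint_positions'],2),'\nTCP',np.round(s['eef_pos'],4),'\naxes x,y,z rows\n',np.round(r.T,3),'F',np.round(s['ft_force'],1),s['clock'])
E
python3 -c "
from h import *;st()"
```

```text
clock: 3.15
eef_pos: [0.4265, 0.0789, 0.343]
orientation: [0.989, 0.149, -0.0, 0.017]
ft_force: [-0.1, 0.4, -1.0]
width: -0.0002
gripper_force: 0.0
clock: 3.57
eef_pos: [0.4264, 0.0796, 0.343]
orientation: [0.936, 0.141, -0.048, 0.319]
ft_force: [-0.0, -1.5, -0.7]
width: 0.0003
gripper_force: 0.0
[ 0.173  0.141 -0.945  1.682  0.58   1.848 -2.041]
clock: 3.98
eef_pos: [0.4265, 0.0788, 0.3374]
orientation: [0.844, 0.131, -0.086, 0.513]
ft_force: [0.6, 0.3, -1.1]
width: -0.0001
gripper_force: 0.0
q [-0.38  0.32 -0.54  1.71  0.79  2.08 -2.19] 
TCP [0.4265 0.0788 0.3374] 
axes x,y,z rows
 [[ 0.951  0.133 -0.278]
 [ 0.308 -0.439  0.844]
 [-0.01  -0.889 -0.458]] F [ 0.6  0.3 -1.1] 3.9833
```

```bash
cat > kin.py <<'E'
import numpy as np, itertools
from scipy.optimize import least_squares
from scipy.spatial.transform import Rotation as R
Q=np.array([[1.172,.333,.04,1.465,-.013,1.343,-.059],[.966,.172,-.066,1.54,.01,1.428,-.367],[.623,.037,-.359,1.632,.01,1.473,-.997],[.548,-.102,-.327,1.849,-.621,1.542,-.978],[.173,.141,-.945,1.682,.58,1.848,-2.041],[-.38,.32,-.54,1.71,.79,2.08,-2.19]])
X=np.array([[.1918,-.6206,.2305],[.3218,-.4846,.2931],[.4801,-.1794,.3222],[.4261,.0783,.3422],[.4264,.0796,.343],[.4265,.0788,.3374]])
O=R.from_quat([[.98878,.14936,0,-.0007],[.989,.151,.001,0],[.988,.154,.001,-.001],[.944,.142,.048,-.293],[.936,.141,-.048,.319],[.844,.131,-.086,.513]])
def fk(p,s,q):
    b,c,h,L1,L2,L3,a1,a2=p
    z=lambda a:R.from_euler('z',a); y=lambda a:R.from_euler('y',a)
    r=z(b+s[0]*q[0])*y(q[1]); x=np.array([0,0,h])+r.apply([a1,0,L1])
    r=r*z(s[1]*q[2])*y(q[3]); x=x+r.apply([a2,0,L2])
    r=r*z(s[2]*q[4])*y(q[5]); x=x+r.apply([0,0,L3])
    return x,r*z(c+s[3]*q[6])
def res(p,s): 
    o=[]
    for q,x,r in zip(Q,X,O):
        a,b=fk(p,s,q); o+=[*(a-x),*(.3*(b.inv()*r).as_rotvec())]
    return np.array(o)
if __name__=='__main__':
    out=[]
    for s in itertools.product([1,-1],repeat=4):
        for b0 in(0,3.1):
          for c0 in(0,1.57,3.1,-1.57):
            f=least_squares(res,[b0,c0,.3,.4,.4,.2,0,0],args=(s,)); out.append((f.cost,s,np.round(f.x,4).tolist()))
    out.sort(key=lambda t:t[0]); print(*out[:4],sep='\n')
E
python3 kin.py
```

```text
(np.float64(0.00041723184689555467), (-1, -1, -1, -1), [-0.0636, 1.5177, 0.2048, 0.5362, 0.4729, 0.3483, 0.0235, 0.0229])
(np.float64(0.00041723184689555526), (-1, -1, -1, -1), [-0.0636, -4.7655, 0.2048, 0.5362, 0.4729, 0.3483, 0.0235, 0.0229])
(np.float64(0.00041723184689556274), (-1, -1, -1, -1), [-0.0636, 1.5177, 0.2048, 0.5362, 0.4729, 0.3483, 0.0235, 0.0229])
(np.float64(0.00041723184689556643), (-1, -1, -1, -1), [-0.0636, 1.5177, 0.2048, 0.5362, 0.4729, 0.3483, 0.0235, 0.0229])
```

```bash
cat > ik.py <<'E'
from kin import *
s=(-1,)*4; p=[-.0636,1.5177,.2048,.5362,.4729,.3483,.0235,.0229]
lo=np.array([-2.58,-.38,-1.3,.25,-1.5,.08,-2.65]); hi=np.array([2.58,2.09,1.39,2.4,4.64,2.09,2.65])
def ori(az,pit,roll):  # tool z horizontal at az, pitched up by pit; roll 0: tool y horizontal (left), x down
    a=np.array([np.cos(az)*np.cos(pit),np.sin(az)*np.cos(pit),np.sin(pit)]); y=np.array([-np.sin(az),np.cos(az),0]); x=np.cross(y,a)
    return R.from_matrix(np.c_[x,y,a])*R.from_euler('z',roll)
def ik(x,o,q0):
    def f(q):
        a,b=fk(p,s,q); return np.r_[a-x,.3*(b.inv()*o).as_rotvec(),.003*(q-q0)]
    g=least_squares(f,np.clip(q0,lo+.03,hi-.03),bounds=(lo+.02,hi-.02)); a,b=fk(p,s,g.x); return g.x,np.linalg.norm(a-x)+np.linalg.norm((b.inv()*o).as_rotvec())
def pts_(q):
    c=[]; z=lambda a:R.from_euler('z',a); y=lambda a:R.from_euler('y',a)
    r=z(p[0]-q[0])*y(q[1]); x=np.array([0,0,p[2]])+r.apply([p[6],0,p[3]]); e=x
    r=r*z(-q[2])*y(q[3]); return e,x+r.apply([p[7],0,p[4]])
E
cat > t.py <<'E'
from ik import *
rng=np.random.default_rng(0)
for azd in(-60,-30,0,20,40,60,80,100):
  for roll in(0,np.pi/2,np.pi,-np.pi/2):
    best=None
    for k in range(12):
        q,e=ik(np.array([.62,.285,.11]),ori(np.radians(azd),0,roll),rng.uniform(lo,hi))
        if e<.02:
            m=np.min(np.minimum(q-lo,hi-q)); 
            if best is None or m>best[0]: best=(m,q)
    if best: e,w=pts_(best[1]); print(azd,round(roll,2),np.round(best[0],2),np.round(best[1],2),'elbow',np.round(e,2),'wrist',np.round(w,2))
E
python3 t.py
```

```text
-60 0 0.64 [-1.44  1.13  0.75  1.48  0.79  1.42 -0.73] elbow [0.1  0.48 0.41] wrist [0.45 0.59 0.11]
-60 1.57 0.14 [-1.08  0.97  0.16  1.49  1.17  1.73 -2.51] elbow [0.24 0.39 0.49] wrist [0.45 0.59 0.11]
-60 3.14 0.4 [-1.13  0.98  0.23  1.49  1.13  1.69  2.22] elbow [0.22 0.4  0.48] wrist [0.45 0.59 0.11]
-60 -1.57 0.03 [-0.72  1.01 -0.41  1.48  1.49  2.06  0.54] elbow [0.37 0.29 0.47] wrist [0.45 0.59 0.11]
-30 0 0.45 [-1.29  0.84  0.34  1.95  1.53  1.32 -1.25] elbow [0.14 0.39 0.54] wrist [0.32 0.46 0.11]
-30 1.57 0.02 [-1.75  1.17  1.02  1.93  1.09  0.77 -2.63] elbow [-0.06  0.5   0.39] wrist [0.32 0.46 0.11]
-30 3.14 0.46 [-1.54  0.96  0.69  1.94  1.37  1.06  1.94] elbow [0.04 0.45 0.49] wrist [0.32 0.46 0.11]
-30 -1.57 0.45 [-1.45  0.91  0.56  1.95  1.43  1.16  0.34] elbow [0.08 0.43 0.52] wrist [0.32 0.46 0.11]
0 0 0.09 [-0.37  0.86 -0.61  2.31  2.47  1.81 -1.24] elbow [0.4  0.13 0.54] wrist [0.27 0.28 0.11]
0 1.57 0.06 [-1.65  1.08  0.96  2.3   2.32  0.91  2.59] elbow [-0.01  0.48  0.44] wrist [0.27 0.29 0.11]
0 3.14 0.1 [-1.61  1.04  0.91  2.3   2.31  0.96  1.07] elbow [0.01
[... 1144 characters left out ...]
lbow [0.42 0.19 0.49] wrist [ 0.56 -0.06  0.11]
80 3.14 0.03 [-0.05  0.82  0.11  1.94  4.61  1.62  1.13] elbow [ 0.41 -0.01  0.56] wrist [ 0.56 -0.06  0.11]
80 -1.57 0.3 [ 0.75  1.15 -1.    1.92 -1.1   0.8  -0.62] elbow [ 0.34 -0.36  0.4 ] wrist [ 0.56 -0.06  0.11]
100 0 0.24 [ 0.5   1.07 -0.74  1.63 -0.92  1.28 -2.41] elbow [ 0.41 -0.26  0.44] wrist [ 0.68 -0.06  0.11]
100 1.57 0.34 [ 0.49  1.07 -0.72  1.63 -0.94  1.29  2.31] elbow [ 0.41 -0.25  0.44] wrist [ 0.68 -0.06  0.11]
100 3.14 0.36 [ 0.3   0.96 -0.41  1.64 -1.14  1.47  0.86] elbow [ 0.42 -0.16  0.49] wrist [ 0.68 -0.06  0.11]
100 -1.57 0.42 [ 0.58  1.15 -0.88  1.62 -0.8   1.19 -0.92] elbow [ 0.4 -0.3  0.4] wrist [ 0.68 -0.06  0.11]
```

```bash
cat > t.py <<'E'
from ik import *
qc=np.array([-.38,.32,-.54,1.71,.79,2.08,-2.19]); rng=np.random.default_rng(1)
az=np.radians(-12)
for roll in(0,np.pi/2,np.pi,-np.pi/2):
  c=[]
  for k in range(16):
    q0=qc if k==0 else rng.uniform(lo,hi)
    qa,e=ik(np.array([.555,.255,.32]),ori(az,0,roll),q0)
    if e>.02: continue
    ch=[qa]; ok=True
    for x in([.555,.255,.2],[.56,.255,.105],[.625,.255,.105],[.625,.255,.2],[.555,.255,.19]):
        qn,e=ik(np.array(x),ori(az,0,roll),ch[-1]); ok&=e<.02; ch.append(qn)
    if ok:
        m=min(np.min(np.minimum(q-lo,hi-q)) for q in ch); c.append((m,ch))
  c.sort(key=lambda t:-t[0])
  for m,ch in c[:2]:
    print('roll',round(roll,2),'m',round(m,2),np.round(ch[0],2),np.round(ch[3],2),'dq',np.round(np.abs(ch[0]-qc).max(),2),'elbow',np.round(pts_(ch[3])[0],2))
E
python3 t.py
```

```text
roll 0 m 0.07 [-2.06  0.57  1.3   2.28  1.82  0.8  -1.21] [-1.66  1.08  0.94  2.22  1.95  0.8  -1.83] dq 1.84 elbow [-0.01  0.48  0.44]
roll 0 m 0.06 [-1.79  0.34  0.9   2.3   1.86  1.09 -1.14] [-1.48  0.92  0.7   2.22  1.97  1.03 -1.72] dq 1.44 elbow [0.07 0.44 0.51]
roll 3.14 m 0.06 [-1.82  0.35  0.93  2.3   1.86  1.07  2.  ] [-1.5   0.93  0.71  2.22  1.97  1.01  1.41] dq 4.19 elbow [0.06 0.44 0.51]
roll 3.14 m 0.06 [-0.34  0.33 -0.86  2.3   1.92  1.62  2.18] [-0.46  0.86 -0.57  2.23  2.22  1.84  1.87] dq 4.37 elbow [0.39 0.16 0.54]
roll -1.57 m 0.06 [-0.28  0.35 -0.94  2.3   1.93  1.65  0.63] [-0.41  0.88 -0.62  2.22  2.25  1.87  0.33] dq 2.82 elbow [0.4  0.15 0.53]
roll -1.57 m 0.06 [-0.32  0.34 -0.89  2.3   1.92  1.63  0.62] [-0.44  0.87 -0.59  2.23  2.23  1.85  0.31] dq 2.81 elbow [0.4  0.16 0.53]
```

```bash
cat >> h.py <<'E'
def rel(x,o):
    s=arm.get_state(); r=R.from_quat(s['orientation'])
    d=r.inv().apply(np.array(x)-s['eef_pos']); w=(r.inv()*o).as_rotvec()
    print('shift',np.round(d,3),'|%.3f|'%np.linalg.norm(d),'rot',np.round(w,3),'|%.3f|'%np.linalg.norm(w))
E
python3 - <<'E'
from ik import *; from h import rel
qc=np.array([-.38,.32,-.54,1.71,.79,2.08,-2.19]); qa=np.array([-1.79,.34,.9,2.3,1.86,1.09,-1.14])
for t in(0,.2,.4,.6,.8,1):
    q=qc+t*(qa-qc); x,o=fk(p,(-1,)*4,q); print(t,np.round(x,3),'z',np.round(o.as_matrix()[:,2],2),'wrist',np.round(pts_(q)[1],2)); rel(x,o)
E
```

```text
0 [0.421 0.087 0.337] z [-0.06 -0.89 -0.46] wrist [0.44 0.4  0.5 ]
shift [-0.004 -0.006 -0.007] |0.010| rot [ 0.018 -0.043 -0.026] |0.054|
0.2 [0.478 0.09  0.317] z [ 0.22 -0.92 -0.33] wrist [0.4  0.41 0.43]
shift [ 0.056 -0.006 -0.001] |0.057| rot [-0.217  0.161 -0.213] |0.344|
0.4 [0.529 0.111 0.32 ] z [ 0.5  -0.85 -0.18] wrist [0.36 0.41 0.38]
shift [ 0.107  0.002 -0.021] |0.109| rot [-0.491  0.332 -0.451] |0.745|
0.6 [0.562 0.151 0.329] z [ 0.73 -0.69 -0.05] wrist [0.31 0.39 0.35]
shift [ 0.141  0.003 -0.062] |0.154| rot [-0.796  0.453 -0.727] |1.169|
0.8 [0.572 0.202 0.333] z [ 0.89 -0.46  0.01] wrist [0.26 0.36 0.33]
shift [ 0.156 -0.013 -0.109] |0.191| rot [-1.118  0.511 -1.027] |1.602|
1 [0.556 0.249 0.32 ] z [ 0.98 -0.22  0.  ] wrist [0.22 0.33 0.32]
shift [ 0.151 -0.049 -0.145] |0.215| rot [-1.444  0.502 -1.343] |2.035|
```

```bash

python3 shift.py '[[0.03,0,0,-0.1,0.08,-0.1,0],[0.05,0,0,-0.2,0.15,-0.19,0],[0.07,0,-0.01,-0.29,0.2,-0.27,0],[0.09,0,-0.02,-0.38,0.26,-0.35,0],[0.1,0,-0.02,-0.42,0.29,-0.39,0]]'
cat > g.py <<'E'
from ik import *; from h import *
import sys
st(); s=arm.get_state(); a=[float(v) for v in sys.argv[1:]]
rel(a[:3],ori(np.radians(a[3]),np.radians(a[4]),0))
E
python3 g.py .57 .18 .33 -35 0; python3 g.py .555 .25 .32 -12 0 | tail -1
```

```text
clock: 4.4
eef_pos: [0.5235, 0.1118, 0.3194]
orientation: [0.687, 0.372, -0.032, 0.624]
ft_force: [-1.2, -0.4, -0.3]
width: 0.0002
gripper_force: 0.0
q [-0.45  0.42 -0.59  1.84  1.21  1.98 -1.85] 
TCP [0.5235 0.1118 0.3194] 
axes x,y,z rows
 [[ 0.721  0.471 -0.508]
 [ 0.551  0.055  0.833]
 [ 0.42  -0.88  -0.22 ]] F [-1.2 -0.4 -0.3] 4.4
shift [ 0.06   0.038 -0.043] |0.083| rot [-0.58   0.065 -1.052] |1.204|
shift [ 0.087  0.025 -0.109] |0.142| rot [-0.942  0.281 -1.045] |1.435|
```

```bash

python3 shift.py '[[0.01,0,-0.01,-0.08,0.02,-0.09,0],[0.02,0.01,-0.02,-0.16,0.05,-0.18,0],[0.03,0.01,-0.03,-0.25,0.08,-0.28,0],[0.04,0.02,-0.04,-0.34,0.1,-0.37,0],[0.045,0.02,-0.045,-0.4,0.12,-0.44,0]]'
python3 g.py .555 .25 .32 -12 0
```

```text
clock: 4.82
eef_pos: [0.5474, 0.1731, 0.324]
orientation: [0.453, 0.546, -0.053, 0.702]
ft_force: [-0.7, -0.6, 0.4]
width: 0.0
gripper_force: 0.0
q [-0.54  0.44 -0.61  2.01  1.51  1.94 -1.48] 
TCP [0.5474 0.1731 0.324 ] 
axes x,y,z rows
 [[ 0.397  0.421 -0.815]
 [ 0.57   0.583  0.579]
 [ 0.719 -0.695 -0.008]] F [-0.7 -0.6  0.4] 4.8167
shift [ 0.039  0.047 -0.048] |0.077| rot [-0.543  0.165 -0.604] |0.828|
```

```bash

python3 shift.py '[[0.01,0.01,-0.01,-0.08,0.02,-0.09,0],[0.015,0.02,-0.02,-0.16,0.05,-0.18,0],[0.02,0.03,-0.03,-0.25,0.08,-0.28,0],[0.03,0.035,-0.04,-0.34,0.1,-0.37,0],[0.03,0.04,-0.045,-0.4,0.12,-0.44,0]]'
python3 g.py .555 .25 .32 -12 0
```

```text
clock: 5.23
eef_pos: [0.5491, 0.2401, 0.3217]
orientation: [0.178, 0.672, -0.069, 0.715]
ft_force: [-0.2, 0.4, 0.6]
width: 0.0
gripper_force: 0.0
q [-0.55  0.33 -0.65  2.23  1.74  1.73 -1.07] 
TCP [0.5491 0.2401 0.3217] 
axes x,y,z rows
 [[ 0.087  0.142 -0.986]
 [ 0.338  0.927  0.163]
 [ 0.937 -0.347  0.033]] F [-0.2  0.4  0.6] 5.2333
shift [0.004 0.011 0.002] |0.012| rot [-0.143  0.045 -0.161] |0.220|
```

```bash
python3 - <<'E'
from h import *
im,d=arm.get_image('top'); cv2.imwrite('pics/t2.png',im[:,:,::-1])
E
```

```text
(no output)
```

View pics/t2.png

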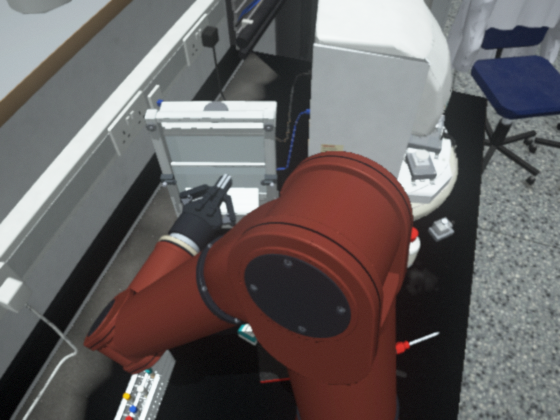

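The arm (red) now points the closed gripper at the enclosure from the front, with its fingertip at about (228,180), above the lip. The wrist at (110,340) is over the tube rack seen earlier at (140,390), so I'm checking how high that rack is.

```bash
python3 - <<'E'
import numpy as np
P=np.load('pics/P0.npy')
for r in range(340,420,8): print(r,[tuple(np.round(P[r,c]*100).astype(int).tolist()) for c in range(90,180,10)])
E
python3 - <<'E'
from ik import *
qn=np.array([-.55,.33,-.65,2.23,1.74,1.73,-1.07])
for az in(-15,-20,-25,0,5):
  for x in([.56,.25,.105],[.62,.26,.105],[.625,.26,.2]):
    q,e=ik(np.array(x),ori(np.radians(az),0,0),qn); el,w=pts_(q); print(az,x,round(e,3),np.round(q,2),np.round(el,2),np.round(w,2))
E
```

```text
340 [(30, 57, 0), (30, 55, 0), (30, 52, 0), (30, 50, 0), (30, 48, 0), (31, 45, 0), (31, 43, 0), (31, 40, 0), (31, 38, 0)]
348 [(28, 57, 0), (28, 54, 0), (28, 52, 0), (28, 49, 0), (29, 47, 0), (29, 45, 0), (26, 40, 7), (27, 38, 7), (29, 38, 0)]
356 [(26, 56, 0), (26, 54, 0), (26, 51, 0), (26, 49, 0), (27, 46, 0), (27, 44, 0), (26, 41, 4), (26, 39, 3), (26, 36, 5)]
364 [(24, 55, 0), (24, 53, 0), (24, 51, 0), (25, 49, 0), (25, 46, 0), (23, 41, 7), (23, 39, 7), (23, 37, 7), (25, 37, 0)]
372 [(22, 55, 0), (22, 53, 0), (23, 50, 0), (23, 48, 0), (23, 46, 0), (22, 42, 3), (21, 38, 10), (22, 37, 7), (23, 36, 1)]
380 [(20, 54, 0), (21, 52, 0), (21, 50, 0), (21, 47, 0), (21, 45, 0), (20, 42, 3), (21, 39, 4), (21, 37, 4), (22, 36, 0)]
388 [(19, 54, 0), (19, 51, 0), (19, 49, 0), (19, 47, 0), (18, 42, 6), (17, 39, 10), (20, 40, 0), (19, 37, 4), (20, 36, 0)]
396 [(17, 53, 0), (17, 51, 0), (17, 49, 0), (18, 46, 0), (16, 41, 9), (16, 40, 6), (17, 38, 7), (18, 37, 1), (18, 35, 0)]
404 [(15, 53, 0), (16, 51, 0), (16, 48, 0), (16, 46, 0), (15, 43, 4), (16, 40, 4), (16, 38, 4), (17, 37, 0), (17, 35, 0)]

[... 1004 characters left out ...]
.67 -0.52  2.08  1.89  1.76 -1.1 ] [0.3  0.17 0.61] [0.31 0.41 0.2 ]
0 [0.56, 0.25, 0.105] 0.065 [-0.3   1.   -0.79  2.38  2.46  2.07 -1.18] [0.45 0.11 0.47] [0.22 0.28 0.1 ]
0 [0.62, 0.26, 0.105] 0.0 [-0.47  0.81 -0.43  2.35  2.46  1.75 -1.37] [0.37 0.16 0.56] [0.27 0.26 0.11]
0 [0.625, 0.26, 0.2] 0.0 [-0.39  0.57 -0.53  2.37  2.39  1.57 -1.24] [0.29 0.1  0.64] [0.28 0.26 0.2 ]
5 [0.56, 0.25, 0.105] 0.11 [-0.23  1.04 -0.81  2.38  2.6   2.07 -1.11] [0.47 0.08 0.45] [0.23 0.27 0.09]
5 [0.62, 0.26, 0.105] 0.004 [-0.1   0.98 -0.8   2.38  2.75  1.89 -1.06] [0.46 0.01 0.48] [0.27 0.23 0.1 ]
5 [0.625, 0.26, 0.2] 0.007 [ 0.2   1.03 -1.28  2.38  2.75  1.84 -0.65] [ 0.46 -0.12  0.46] [0.28 0.23 0.2 ]
```

```bash
python3 - <<'E'
from ik import *
q=np.array([-.55,.33,-.65,2.23,1.74,1.73,-1.07]); P=np.load('pics/P0.npy')
for n,uv in dict(teal=(253,327),book=(320,350),bookl=(265,345),white=(290,340)).items(): print(n,np.round(P[uv[1],uv[0]],3))
for x,az,pi in(([.555,.25,.3],-12,-20),([.555,.25,.2],-12,-20),([.555,.25,.09],-12,-20),([.62,.255,.09],-5,-20),([.625,.255,.1],-3,-8),([.625,.255,.2],-3,-8),([.555,.255,.19],-8,-20)):
    q,e=ik(np.array(x),ori(np.radians(az),np.radians(pi),0),q); el,w=pts_(q); print(az,pi,x,round(e,3),np.round(q,2),np.round(el,2),np.round(w,2))
E
python3 g.py .552 .25 .30 -12 -20 | tail -1
```

```text
teal [0.344 0.185 0.029]
book [0.304 0.029 0.015]
bookl [0.309 0.155 0.013]
white [0.323 0.098 0.015]
-12 -20 [0.555, 0.25, 0.3] 0.0 [-0.42  0.06 -0.63  2.21  1.55  1.09 -0.67] [0.05 0.02 0.74] [0.23 0.32 0.42]
-12 -20 [0.555, 0.25, 0.2] 0.0 [-0.48  0.28 -0.62  2.3   1.73  1.22 -0.95] [0.16 0.07 0.71] [0.23 0.32 0.32]
-12 -20 [0.555, 0.25, 0.09] 0.0 [-0.55  0.56 -0.56  2.34  1.9   1.38 -1.21] [0.27 0.14 0.65] [0.23 0.32 0.21]
-5 -20 [0.62, 0.255, 0.09] 0.0 [-0.42  0.56 -0.5   2.31  2.15  1.23 -1.18] [0.28 0.11 0.65] [0.29 0.28 0.21]
-3 -8 [0.625, 0.255, 0.1] 0.0 [-0.48  0.69 -0.43  2.34  2.32  1.52 -1.32] [0.33 0.15 0.6 ] [0.28 0.27 0.15]
-3 -8 [0.625, 0.255, 0.2] 0.0 [-0.45  0.43 -0.48  2.34  2.22  1.32 -1.17] [0.23 0.09 0.68] [0.28 0.27 0.25]
-8 -20 [0.555, 0.255, 0.19] 0.0 [-0.49  0.27 -0.58  2.34  1.81  1.16 -0.99] [0.15 0.07 0.71] [0.23 0.3  0.31]
shift [ 0.024  0.007 -0.001] |0.026| rot [-0.11   0.392 -0.178] |0.445|
```

```bash

python3 shift.py '[[0.005,0.002,0,-0.03,0.1,-0.04,0],[0.01,0.004,0,-0.06,0.2,-0.09,0],[0.02,0.007,0,-0.09,0.3,-0.13,0],[0.024,0.007,0,-0.11,0.39,-0.18,0],[0.024,0.007,0,-0.11,0.39,-0.18,0]]'
python3 g.py .555 .25 .15 -12 -20;python3 g.py .555 .25 .09 -12 -20|tail -1
```

```text
clock: 5.7
eef_pos: [0.555, 0.2484, 0.3049]
orientation: [0.094, 0.812, -0.057, 0.573]
ft_force: [1.2, -0.1, 2.1]
width: -0.0
gripper_force: 0.0
q [-0.38  0.01 -0.69  2.22  1.46  1.14 -0.6 ] 
TCP [0.555  0.2484 0.3049] 
axes x,y,z rows
 [[-0.326  0.087 -0.941]
 [ 0.218  0.976  0.015]
 [ 0.92  -0.2   -0.338]] F [ 1.2 -0.1  2.1] 5.7
shift [ 0.146 -0.001  0.052] |0.155| rot [-0.005  0.005 -0.018] |0.019|
shift [ 0.202 -0.002  0.072] |0.215| rot [-0.005  0.005 -0.018] |0.019|
```

```bash

python3 shift.py '[[0.035,0,0.012,0,0,0,0],[0.07,0,0.025,0,0,0,0],[0.1,0,0.036,0,0,0,0],[0.125,0,0.044,0,0,0,0],[0.14,0,0.05,0,0,0,0]]'
python3 g.py .555 .25 .088 -12 -20
```

```text
clock: 6.12
eef_pos: [0.5535, 0.2495, 0.1492]
orientation: [0.093, 0.812, -0.059, 0.573]
ft_force: [0.2, 0.2, -0.2]
width: -0.0003
gripper_force: 0.0
q [-0.46  0.38 -0.66  2.3   1.73  1.34 -1.  ] 
TCP [0.5535 0.2495 0.1492] 
axes x,y,z rows
 [[-0.326  0.085 -0.942]
 [ 0.219  0.976  0.012]
 [ 0.92  -0.202 -0.336]] F [ 0.2  0.2 -0.2] 6.1167
shift [0.057 0.    0.022] |0.061| rot [-0.007  0.006 -0.015] |0.017|
```

```bash

python3 shift.py '[[0.02,0,0.007,0,0,0,0],[0.04,0,0.015,0,0,0,0],[0.055,0,0.02,0,0,0,0],[0.06,0,0.021,0,0,0,0],[0.06,0,0.021,0,0,0,0]]'
python3 g.py .62 .255 .085 -6 -18; python3 g.py .625 .255 .09 -3 -8|tail -1
python3 - <<'E'
from h import *
im,d=arm.get_image('top'); cv2.imwrite('pics/t3.png',cv2.resize(im[130:330,100:350],(750,600),interpolation=cv2.INTER_CUBIC)[:,:,::-1])
E
```

```text
clock: 6.53
eef_pos: [0.5533, 0.2509, 0.0871]
orientation: [0.093, 0.812, -0.059, 0.573]
ft_force: [-0.7, 0.3, -0.7]
width: 0.0001
gripper_force: 0.0
q [-0.51  0.55 -0.62  2.3   1.82  1.42 -1.13] 
TCP [0.5533 0.2509 0.0871] 
axes x,y,z rows
 [[-0.327  0.083 -0.941]
 [ 0.218  0.976  0.01 ]
 [ 0.92  -0.201 -0.337]] F [-0.7  0.3 -0.7] 6.5333
shift [-0.02   0.019  0.061] |0.067| rot [-0.105 -0.029 -0.047] |0.119|
shift [-0.026  0.02   0.064] |0.072| rot [-0.16  -0.203 -0.05 ] |0.263|
```

View pics/t3.png

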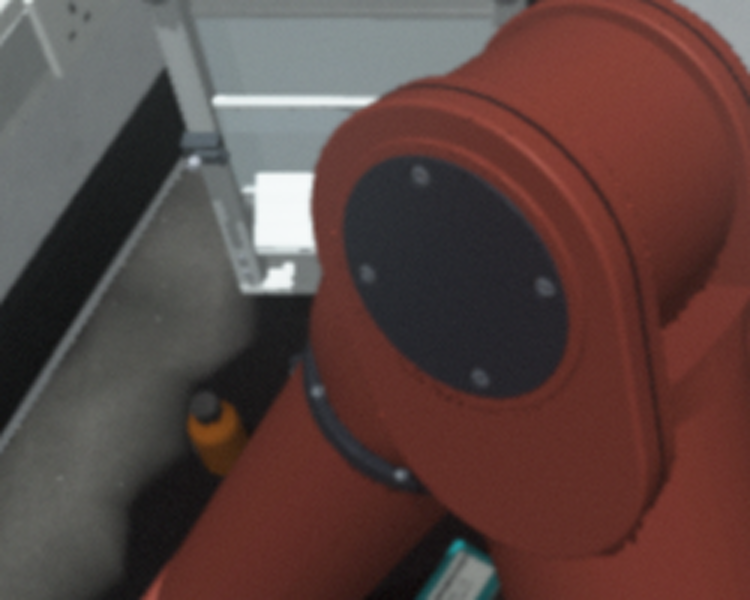

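The elbow hides the hand, but the left end of the lip (crop 285,210), the left pointer (crop 215,150) and the standing dye bottle (crop 215,430) are still visible for monitoring.

```bash

python3 shift.py '[[-0.005,0.004,0.015,-0.02,0,-0.01,0],[-0.01,0.008,0.03,-0.05,-0.01,-0.02,0],[-0.015,0.012,0.045,-0.08,-0.02,-0.03,0],[-0.02,0.016,0.057,-0.1,-0.03,-0.04,0],[-0.02,0.018,0.061,-0.105,-0.03,-0.045,0]]'
python3 g.py .63 .257 .09 -3 -6
```

```text
clock: 7.0
eef_pos: [0.6224, 0.2535, 0.0895]
orientation: [0.044, 0.806, -0.03, 0.589]
ft_force: [0.3, 0.1, 0.2]
width: 0.0
gripper_force: 0.0
q [-0.42  0.56 -0.52  2.28  2.08  1.3  -1.11] 
TCP [0.6224 0.2535 0.0895] 
axes x,y,z rows
 [[-0.302  0.036 -0.953]
 [ 0.107  0.994  0.004]
 [ 0.947 -0.1   -0.304]] F [0.3 0.1 0.2] 7.0
shift [-0.003  0.004  0.007] |0.008| rot [-0.053 -0.204 -0.015] |0.211|
```

```bash

python3 shift.py '[[0,0.001,0.002,-0.01,-0.05,0,0],[-0.001,0.002,0.004,-0.02,-0.1,-0.01,0],[-0.002,0.003,0.006,-0.04,-0.15,-0.01,0],[-0.003,0.004,0.007,-0.05,-0.2,-0.015,0],[-0.003,0.004,0.007,-0.05,-0.2,-0.015,0]]'
python3 g.py .63 .257 .10 -3 -6
```

```text
clock: 7.42
eef_pos: [0.6277, 0.258, 0.0873]
orientation: [0.019, 0.745, -0.018, 0.666]
ft_force: [0.6, -0.1, -0.9]
width: -0.0
gripper_force: 0.0
q [-0.49  0.73 -0.43  2.28  2.27  1.57 -1.26] 
TCP [0.6277 0.258  0.0873] 
axes x,y,z rows
 [[-0.112  0.003 -0.994]
 [ 0.052  0.999 -0.002]
 [ 0.992 -0.052 -0.112]] F [ 0.6 -0.1 -0.9] 7.4167
shift [-0.013 -0.001  0.001] |0.013| rot [-0.    -0.007  0.002] |0.008|
```

```bash

python3 shift.py '[[-0.003,0,0,0,0,0,0],[-0.006,0,-0.001,0,0,0,0],[-0.009,0,-0.001,0,0,0,0],[-0.012,0,-0.001,0,0,0,0],[-0.014,0,-0.0015,0,0,0,0]]'
python3 shift.py '[[-0.002,0,0,0,0,0,0],[-0.004,0,0,0,0,0,0],[-0.006,0,-0.001,0,0,0,0],[-0.008,0,-0.001,0,0,0,0],[-0.01,0,-0.001,0,0,0,0]]'
```

```text
clock: 7.83
eef_pos: [0.6287, 0.2581, 0.1036]
orientation: [0.02, 0.745, -0.018, 0.666]
ft_force: [0.4, 0.5, -0.2]
width: -0.0002
gripper_force: 0.0
clock: 8.25
eef_pos: [0.6282, 0.2578, 0.1117]
orientation: [0.019, 0.746, -0.018, 0.665]
ft_force: [-1.6, -1.0, -1.1]
width: -0.0003
gripper_force: 1.0
```

```bash
cat > lip.py <<'E'
from h import *
A=np.load('pics/avg.npz')['P']
def sel(P,zl):
    xh=P[...,0]+.048*(P[...,1]-.283); m=(xh>.6)&(xh<.635)&(P[...,1]>.33)&(P[...,1]<.368)&(P[...,2]>zl)&(P[...,2]<.29)
    return xh[m],P[...,2][m]
x0,z0=sel(A,.13); c=np.polyfit(x0,z0,1)
def rise(n=3):
    d=np.median([arm.get_image('top')[1] for _ in range(n)],0)
    v,u=np.mgrid[150:230,170:235]; P=pts('top',np.stack([u.ravel(),v.ravel()],1),d[150:230,170:235].ravel())
    x,z=sel(P,.13); r=z-np.polyval(c,x); print('n',len(z),'rise med %.1f mm sd %.1f'%(1e3*np.median(r),1e3*r.std()),'q',np.round(np.percentile(r,[10,25,75,90])*1e3,1), 'ref',len(z0),np.std(z0-np.polyval(c,x0))*1e3)
if __name__=='__main__': rise()
E
python3 lip.py
python3 shift.py '[[-0.002,0,0,0,0,0,0],[-0.004,0,0,0,0,0,0],[-0.006,0,-0.001,0,0,0,0],[-0.008,0,-0.001,0,0,0,0],[-0.01,0,-0.001,0,0,0,0]]'
python3 lip.py
```

```text
n 258 rise med 4.7 mm sd 1.5 q [3.  3.8 5.7 6.8] ref 260 0.9999810989045769
clock: 8.82
eef_pos: [0.6285, 0.2579, 0.1223]
orientation: [0.019, 0.746, -0.018, 0.666]
ft_force: [-1.4, 0.2, -1.4]
width: -0.0001
gripper_force: 1.0
n 270 rise med 15.5 mm sd 1.7 q [13.4 14.3 16.6 17.6] ref 260 0.9999810989045769
```

```bash

python3 shift.py '[[-0.004,0,0,0,0,0,0],[-0.01,0,-0.001,0,0,0,0],[-0.017,0,-0.002,0,0,0,0],[-0.024,0,-0.003,0,0,0,0],[-0.03,0,-0.003,0,0,0,0]]'
python3 shift.py '[[-0.006,0,-0.001,0,0,0,0],[-0.013,0,-0.001,0,0,0,0],[-0.02,0,-0.002,0,0,0,0],[-0.026,0,-0.003,0,0,0,0],[-0.03,0,-0.003,0,0,0,0]]'
python3 lip.py; python3 -c "
from h import *;st()"
```

```text
clock: 9.38
eef_pos: [0.6289, 0.258, 0.1533]
orientation: [0.019, 0.746, -0.018, 0.666]
ft_force: [-1.5, -0.6, -2.8]
width: -0.0001
gripper_force: 1.3
clock: 9.8
eef_pos: [0.6295, 0.2581, 0.1836]
orientation: [0.019, 0.745, -0.018, 0.666]
ft_force: [-1.8, 0.2, -2.8]
width: -0.0004
gripper_force: 1.2
n 293 rise med 77.1 mm sd 1.5 q [75.2 75.9 78.  79. ] ref 260 0.9999810989045769
q [-0.45  0.47 -0.49  2.32  2.18  1.4  -1.12] 
TCP [0.6297 0.2581 0.1835] 
axes x,y,z rows
 [[-0.111  0.005 -0.994]
 [ 0.053  0.999 -0.001]
 [ 0.992 -0.053 -0.111]] F [-0.6  0.   0.6] 9.95
```

```bash

python3 shift.py '[[-0.002,0,0,0,0,0,0],[-0.005,0,-0.001,0,0,0,0],[-0.008,0,-0.001,0,0,0,0],[-0.01,0,-0.001,0,0,0,0],[-0.01,0,-0.001,0,0,0,0]]'
python3 lip.py; python3 - <<'E'
from h import *
F=[arm.get_image('top') for _ in range(6)]; im=np.mean([f[0].astype(float) for f in F],0); d=np.median([f[1] for f in F],0)
cv2.imwrite('pics/t4.png',cv2.resize(im[160:210,155:215].astype(np.uint8),(720,600),interpolation=cv2.INTER_CUBIC)[:,:,::-1])
for c in (190,196,200):
    print(c,[(r,int(im[r,c].mean()),*np.round(pts('top',[(c,r)],[d[r,c]])[0]*1e3).astype(int).tolist()) for r in range(176,194)])
E
```

```text
clock: 10.37
eef_pos: [0.6295, 0.2581, 0.1928]
orientation: [0.019, 0.746, -0.018, 0.666]
ft_force: [-0.3, 0.4, -1.2]
width: -0.0
gripper_force: 0.5
n 288 rise med 85.8 mm sd 1.5 q [84.  84.9 86.8 87.7] ref 260 0.9999810989045769
190 [(176, 248, 615, 347, 239), (177, 247, 613, 347, 237), (178, 248, 611, 347, 236), (179, 248, 610, 347, 234), (180, 248, 608, 347, 233), (181, 247, 605, 346, 232), (182, 247, 604, 346, 231), (183, 248, 601, 346, 230), (184, 248, 599, 346, 229), (185, 248, 599, 346, 226), (186, 248, 596, 346, 225), (187, 247, 595, 346, 224), (188, 246, 593, 346, 222), (189, 240, 590, 345, 222), (190, 209, 589, 345, 219), (191, 203, 588, 346, 217), (192, 173, 589, 347, 213), (193, 132, 588, 347, 210)]
196 [(176, 249, 616, 333, 239), (177, 248, 614, 333, 237), (178, 248, 612, 333, 236), (179, 249, 609, 332, 235), (180, 248, 608, 333, 233), (181, 248, 606, 332, 232), (182, 248, 604, 332, 231), (183, 249, 601, 332, 231), (184, 249, 600, 332, 229), (185, 249, 599, 332, 227), (186, 248, 597, 332, 226), (187, 248, 594, 331, 226), (188, 247, 592, 331, 225), (189, 241, 591, 331, 222), (190, 211, 590, 332, 219), (191, 199, 590, 332, 216), (192, 174, 587, 332, 215), (193, 134, 588, 333, 210)]
200 [(176, 249, 617, 324, 238), (177, 249, 613, 323, 239), (178, 249, 611, 323, 238), (179, 249, 610, 323, 236), (180, 249, 608, 323, 234), (181, 248, 606, 323, 233), (182, 248, 605, 323, 231), (183, 249, 603, 323, 229), (184, 249, 601, 323, 228), (185, 249, 599, 322, 228), (186, 249, 597, 322, 226), (187, 249, 595, 322, 224), (188, 247, 593, 322, 224), (189, 241, 591, 322, 222), (190, 214, 593, 323, 216), (191, 206, 589, 322, 217), (192, 178, 589, 323, 214), (193, 144, 590, 324, 209)]
```

View pics/t4.png

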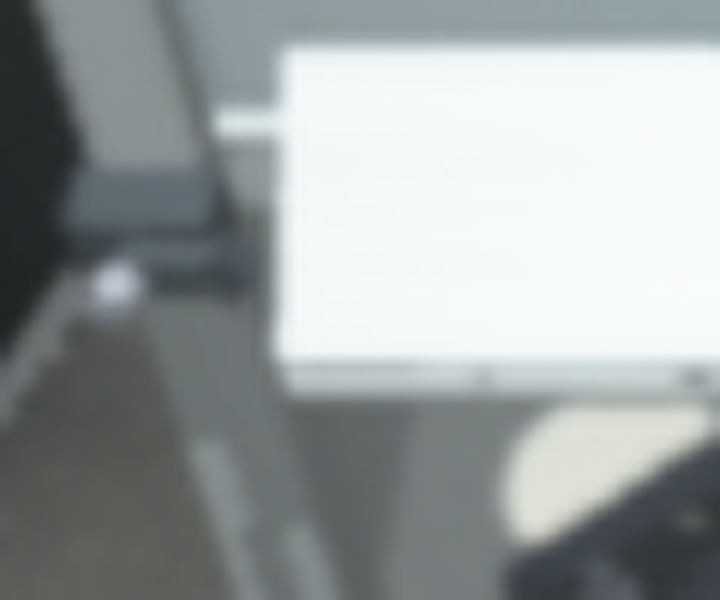

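The crop shows the lip's lower front edge at about row 192.7 (z of about 0.209–0.211 m at the underside). The left pointer tip is at about (175,182.5), z of about 0.216 m, so roughly 5 mm remains.

```bash

python3 shift.py '[[-0.001,0,0,0,0,0,0],[-0.003,0,0,0,0,0,0],[-0.005,0,-0.001,0,0,0,0],[-0.0055,0,-0.001,0,0,0,0],[-0.0055,0,-0.001,0,0,0,0]]'
python3 lip.py
```

```text
clock: 11.23
eef_pos: [0.6292, 0.258, 0.1983]
orientation: [0.019, 0.746, -0.018, 0.666]
ft_force: [-1.1, -0.1, -1.5]
width: 0.0
gripper_force: 0.5
n 300 rise med 91.2 mm sd 1.5 q [89.5 90.2 92.2 93.2] ref 260 0.9999810989045769
```

```bash

python3 shift.py '[[0.005,0,0.0005,0,0,0,0],[0.012,0,0.001,0,0,0,0],[0.02,0,0.002,0,0,0,0],[0.028,0,0.003,0,0,0,0],[0.035,0,0.004,0,0,0,0]]'
python3 lip.py; python3 g.py .622 .254 .16 -6 -18; python3 g.py .55 .25 .15 -12 -20|tail -1
```

```text
clock: 11.8
eef_pos: [0.6291, 0.2579, 0.1613]
orientation: [0.019, 0.746, -0.018, 0.665]
ft_force: [-0.0, 0.5, 0.2]
width: 0.0
gripper_force: 0.0
n 297 rise med 91.0 mm sd 1.5 q [89.3 90.2 92.2 93. ] ref 260 0.9999810989045769
q [-0.46  0.53 -0.48  2.32  2.2   1.44 -1.15] 
TCP [0.6291 0.2579 0.1614] 
axes x,y,z rows
 [[-0.115  0.003 -0.993]
 [ 0.053  0.999 -0.003]
 [ 0.992 -0.053 -0.115]] F [0.3 0.6 0.8] 11.95
shift [ 0.002 -0.004 -0.007] |0.008| rot [0.05  0.199 0.014] |0.206|
shift [ 0.02  -0.012 -0.077] |0.080| rot [0.152 0.234 0.039] |0.282|
```

```bash

python3 shift.py '[[0.004,-0.002,-0.01,0.03,0.06,0.01,0],[0.01,-0.005,-0.027,0.06,0.12,0.02,0],[0.014,-0.008,-0.045,0.1,0.17,0.03,0],[0.018,-0.01,-0.065,0.13,0.21,0.035,0],[0.02,-0.012,-0.077,0.15,0.23,0.04,0]]'
python3 lip.py; python3 g.py .53 .23 .22 -25 -30
```

```text
clock: 12.37
eef_pos: [0.5485, 0.2512, 0.1526]
orientation: [0.086, 0.814, -0.058, 0.572]
ft_force: [-0.3, 0.3, 0.5]
width: -0.0001
gripper_force: 0.0
n 302 rise med 91.0 mm sd 1.4 q [89.2 90.2 92.1 92.9] ref 260 0.9999810989045769
q [-0.49  0.36 -0.64  2.31  1.72  1.32 -0.99] 
TCP [0.55   0.2511 0.1527] 
axes x,y,z rows
 [[-0.328  0.073 -0.942]
 [ 0.204  0.979  0.004]
 [ 0.922 -0.191 -0.336]] F [ 0.8  1.  -0.7] 12.5167
shift [-0.058 -0.024 -0.037] |0.073| rot [0.211 0.18  0.093] |0.293|
```

```bash

python3 shift.py '[[-0.01,-0.005,-0.012,0.04,0.04,0.02,0],[-0.025,-0.01,-0.022,0.09,0.08,0.04,0],[-0.04,-0.017,-0.03,0.14,0.12,0.06,0],[-0.055,-0.022,-0.036,0.19,0.16,0.08,0],[-0.058,-0.024,-0.037,0.21,0.18,0.09,0]]'
python3 shift.py '[[0,0,0,0,0,0,0],[0,0,0,0,0,0,0]]'
python3 lip.py; python3 - <<'E'
from h import *
st(); F=[arm.get_image('top') for _ in range(6)]; im=np.mean([f[0].astype(float) for f in F],0); d=np.median([f[1] for f in F],0)
cv2.imwrite('pics/t5.png',cv2.resize(im[130:330,100:350].astype(np.uint8),(750,600),interpolation=cv2.INTER_CUBIC)[:,:,::-1])
for c in (190,200):
    print(c,[(r,int(im[r,c].mean()),*np.round(pts('top',[(c,r)],[d[r,c]])[0]*1e3).astype(int).tolist()) for r in range(186,194)])
E
```

```text
clock: 12.93
eef_pos: [0.5316, 0.2298, 0.2224]
orientation: [0.189, 0.845, -0.109, 0.488]
ft_force: [-0.1, 0.7, -0.0]
width: -0.0
gripper_force: 0.0
clock: 13.1
eef_pos: [0.5309, 0.2287, 0.2187]
orientation: [0.187, 0.845, -0.11, 0.488]
ft_force: [-0.0, 0.2, -0.5]
width: 0.0002
gripper_force: 0.0
n 289 rise med 91.3 mm sd 1.5 q [89.5 90.3 92.5 93.3] ref 260 0.9999810989045769
q [-0.42  0.18 -0.7   2.14  1.27  1.29 -0.65] 
TCP [0.5299 0.2288 0.2172] 
axes x,y,z rows
 [[-0.456  0.206 -0.866]
 [ 0.421  0.907 -0.006]
 [ 0.784 -0.368 -0.501]] F [-0.3 -0.3 -0.8] 13.25
190 [(186, 247, 593, 344, 229), (187, 242, 591, 344, 228), (188, 226, 589, 344, 227), (189, 222, 590, 345, 222), (190, 197, 588, 345, 221), (191, 149, 587, 345, 218), (192, 124, 749, 413, 11), (193, 121, 745, 412, 11)]
200 [(186, 248, 594, 321, 229), (187, 245, 592, 321, 228), (188, 230, 592, 321, 225), (189, 185, 590, 321, 224), (190, 180, 589, 322, 221), (191, 151, 588, 322, 219), (192, 125, 752, 384, 9), (193, 136, 748, 384, 10)]
```

View pics/t5.png

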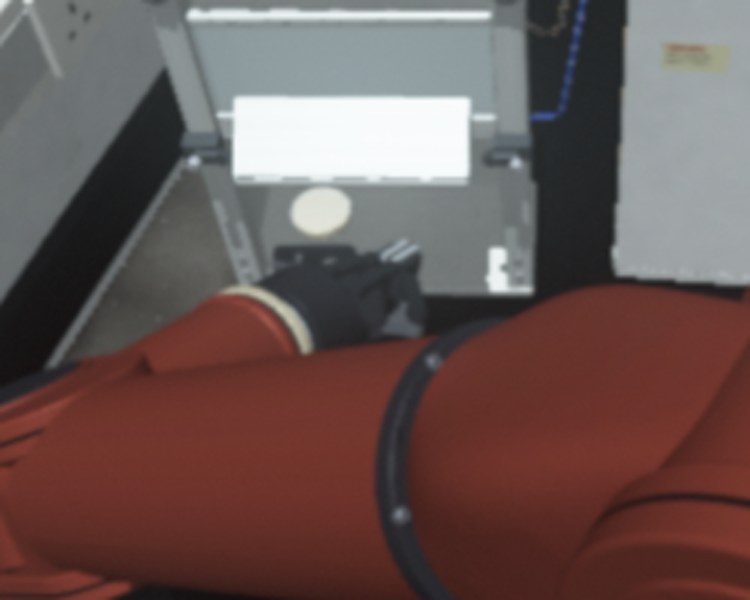

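The hand is clear of the lip (fingertips at crop 405,250). The lip's front edge is at row 191, so its underside is at about 0.2155 m, against pointer tips at about 0.216 m on both posts. The sash has stayed put after release, so I'm handing in.

```bash
python3 -c "
from bench import arm; print(arm.hand_in())"
```

```text
the job is handed in; nothing more can be done
None
```

The sash is raised about 91 mm, so the lip's underside measures level with the pointer tips to within the camera's 1–2 mm; it held after the hand withdrew, no contact with the bottles or beaker showed in the forces (I did not check them by camera at the end), and the job was handed in at about 13.6 s.

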